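# Put up the folding support hoop on a planting trough

### The job

The white planting trough on the bench has a steel plant-support hoop folded down behind it, under the grow lamp. Swing the hoop up and over, past upright towards the robot, until it leans fully home on its stops and stays up by itself. Guide it all the way in an unhurried movement, without letting it fall or slam, and leave the pots, tools and spray bottle where they are.

Things in the scene. Friction and masses are not known exactly. Their poses are not given: they have to be found in the camera images.
- trough: White plastic planting trough, fixed to the bench: 150 mm (its x) by 350 mm (its y) by 135 mm high, walls 6 mm, open on top. Origin at the centre of its underside on the bench; its x axis points from the robot's side to the far side, y along the trough, z up. A grow lamp on two posts belongs to it (see lamp).
- hoop_hinge (a point): Middle of the hoop's hinge line, 120 mm above the bench, over the trough's origin; axes as the trough's. The hinge line runs along the trough's y axis.
- hoop (a joint): Hoop angle about the hinge line, rad: 0 = folded level to the trough's +x (far) side, grows as it swings up and over to -x; 1.57 upright (over-centre); 2.0 on its stops, end of range. At angle a, radius r is at hinge + r cos a along trough x + r sin a up. Turns almost freely: let go before upright it falls back, past upright it falls onto the stops; at 2.0 its weight holds it.
- hoop_grip (a point): Centre of the hoop's grip: a flat wooden disc 40 mm across, 24 mm thick, axis along the hinge line (jaws closing along trough y pinch its flat faces; it can turn between them), 170 mm from the hinge line, mid-length. 60 mm is free beside each face. Hoop, 0.3 kg: 8 mm steel bar, legs outside the trough's ends, crossbar at radius 90 mm, a 10 mm stem from there to the disc.
- lamp (a point): Centre of the underside of the fixed grow lamp, 290 mm up, 187 mm along trough x from the hinge line, trough's axes. Aluminium bar 50 (x) by 530 (y) by 26 mm high, 16 mm square posts 250 mm either side. It hangs over the folded grip: a gripper pointing straight down does not fit; one leaning back to the robot, reaching forward and down at 25 to 40 degrees from vertical, does.
- pot_a: Bystander: small terracotta pot, 66 mm wide, 62 mm high, loose inside the trough; origin under its centre.
- pot_b: Bystander: a second such pot inside the trough; origin under its centre.
- big_pot: Bystander: terracotta pot 128 mm wide, 110 mm high on the bench; origin under its centre.
- trowel: Bystander: hand trowel lying flat, 285 mm long, up to 58 mm wide and 27 mm high; origin between handle and blade, blade along its +x.
- fork: Bystander: hand fork lying flat, 255 mm long, up to 60 mm wide and 27 mm high; origin between handle and tines, tines along its +x.
- sprayer: Bystander: white spray bottle 76 mm wide, 198 mm high; origin under its centre.

How it is judged:
At the end, for the whole second after the job is handed in: The hoop leans on its stops (hinge angle above 1.93 of 2.0 rad), at rest, let go (value of joint hoop above 1.93 rad and velocity of joint hoop between -0.1 and 0.1 rad/s); the robot touches nothing.
It fails at once if the hoop falls, slams or is flung (turns faster than 2.5 rad/s) (velocity of joint hoop above 2.5 rad/s or velocity of joint hoop below -2.5 rad/s).
It fails at once if a bystander (small pots, big pot, trowel, fork and sprayer) is moved more than 30 mm (distance of any of pot_a, pot_b, big_pot, trowel, fork, sprayer from where it was at the start of the episode above 0.03 m).
It also fails if it takes over 43 s, if anything falls off the work surface, if the arm or the gripper's body presses on something with over 40 N, if the wrist force passes 120 N, or if a joint passes its speed limit or range.

### The arm

A 6-joint arm with a two-finger parallel gripper is mounted at the origin on the work surface. World frame = base frame: x ahead of the robot, y to its left, z up, the work surface at z = 0. Lengths are in m, angles in rad, forces in N, time in s.
With the tool pointing down it reaches from about 0.4 to 0.825 m from the base axis. Payload 7 kg.
Tool frame: the origin (TCP) lies between the finger pads; the fingertips stand 8 mm ahead of it and the grasp point (between the pads) lies 11 mm behind it (arm.finger_overhang is the distance from the TCP to the fingertips, in m); z points along the fingers, y is the line along which they close (so a half turn about z gives the same grasp; the last joint's range is limited). The gripper opens to 88 mm and grips with 3 to 60 N. Pads are 19 mm wide; open, the fingers measure 130 mm over their backs; the gripper's body (78 mm by 193 mm) begins 47 mm behind the grasp point.
Start: joints at [-1.038, 0.359, 0.012, 0, -1.224, -0.288], TCP at [0.164, -0.655, 0.235] pointing down, gripper open.
Joint ranges: [-3.07, 3.07], [-1.43, 2.12], [-1.02, 1.25], [-3.03, 1.67], [-3.05, -0], [-3.03, 3.03]. Speed limits (rad/s): [2.39, 2.39, 3.01, 3.14, 3.14, 3.14].

### API

Orientations are given as [roll, pitch, yaw] about the fixed x, y, z axes, in that order (R = Rz(yaw) Ry(pitch) Rx(roll)).
In Python, from station import arm gives the robot as it stands.
- The arm moves only by the tool move_arm, never from a script. Its argument "rows" is text: rows parted by semicolons, each of 7 numbers parted by spaces: the turn, a rotation vector about the tool's x, y, z in degrees, then the shift along the tool's x, y, z in m, then the finger opening in m, from 0 to 0.0876. A call has 1 to 8 rows; each row shifts and turns the commanded pose from where the row before left it, along the tool's axes as they then stand; what a row does not reach is not made up. A row lasts 1/8 s, in which the tool goes at most 62.5 mm and 10.7 degrees, less where a joint would pass 70% of its speed; a pose out of reach is approached as far as the arm can. A call is refused whole if a number of a shift passes 0.0625 or a number of a turn 10.7, either way. A call with a gripper value outside its range is refused whole. The fingers move at their own pace and stop on an object; "squeeze" is the grip in N (left out, the last holds). Time passes only in rows, so rows that do not move let the fingers close. It gives the time, the measured TCP pose, the force, the opening and the grip force at its end, in the units of the state.
- arm.get_state(): the state, without advancing time (a new reading comes with each control period).
- arm.grab_frame(name): name is "scene" or "top" or "wrist"; returns (picture, depth): 384x512x3 uint8, blue, green, red; 384x512 float32, m along the optical axis (not along the pixel's ray), 0 where there is no reading.
- arm.camera_model(name): a dict with "mtx" (3x3 intrinsics, pixels), "k1" (the pictures are not rectified: a ray, as slopes to the right and down, at radius r is drawn at 1 + k1 r^2 times it, then the intrinsics apply), "camera_from_world" (4x4, takes a point from world to camera coordinates); the wrist camera has in their place "mount" (4x4, takes a point from camera to tool coordinates, whose origin is the TCP and whose axes are the flange's). Camera axes: x right, y down, z forward; pixel columns grow to the right and rows downward; lengths in m; the calibration is good to about 2 mm. A picture is of the moment at which its call begins: read the wrist's pose just before it. camera_model takes no time and is no camera call.
- arm.job_done(): hands the job in; it is judged then, once.
The state is a dict: "t": time; "q": joint angles; "qd": joint speeds; "joint_efforts": joint torques, N m; "eef_pos": TCP position; "ee_rot": TCP orientation; "force": force on the tool from outside, world axes, zero at the start; "moment": the same for the moment, N m; "width": finger opening in m; "gripper_force": force on a finger pad.
Only numpy, scipy, OpenCV 4.12 (cv2) and the standard library are available. Lean on these libraries where they do the work, as an engineer would, in place of code of your own. Each camera call takes 0.05 s, during which the arm holds its last target. There are 200 camera calls.

## Working session

There is one attempt and no reset: what is moved stays moved. The work goes in short steps, Python scripts to look and compute and a tool call to move; the robot and the scene stay as the last step left them, time stands still between calls to the robot, and variables do not carry over. Pictures are saved under pics/ and viewed, at most 10 in all, crops included, and the job is handed in when it is done.

Besides the shell and the picture viewer there is one more tool, called after ">>>" in YAML: its name, and indented under it one key for each argument. move_arm: Moves the arm, as the interface text tells. Its arguments: {"type":"object","properties":{"rows":{"type":"string"},"squeeze":{"type":"number"}},"required":["rows"]}

```bash
ls; mkdir -p pics
cat > h.py <<'E'
import numpy as np, cv2
from scipy.spatial.transform import Rotation as R
from station import arm
def world(name,u,v,dep,st=None):
    m=arm.camera_model(name);K=np.array(m["mtx"]);k1=m["k1"]
    xd=(u-K[0,2])/K[0,0];yd=(v-K[1,2])/K[1,1];s=1.
    for _ in range(20): s=1+k1*((xd/s)**2+(yd/s)**2)
    p=np.array([xd/s,yd/s,1])*dep
    if name=="wrist":
        p=(np.array(m["mount"])@[*p,1])[:3]
        return R.from_euler("xyz",st["ee_rot"]).apply(p)+st["eef_pos"]
    return (np.linalg.inv(m["camera_from_world"])@[*p,1])[:3]
E
python3 - <<'E'
from h import *
print(arm.get_state())
for n in("scene","top"):
    im,d=arm.grab_frame(n);np.savez(f"{n}.npz",im=im,d=d)
    cv2.imwrite(f"pics/{n}.png",cv2.resize(im,(800,600)))
    print(n,np.round(arm.camera_model(n)["camera_from_world"],3),arm.camera_model(n)["mtx"])
E
```

```text
pics
{'t': 0.0, 'q': array([-1.03788897e+00,  3.59377269e-01,  1.10895750e-02, -3.81701323e-04,
       -1.22410284e+00, -2.88089544e-01]), 'qd': array([ 0.00120425, -0.00089   , -0.00109819, -0.00163811, -0.00067298,
       -0.0010482 ]), 'joint_efforts': array([-7.30754782e-04, -5.82714629e+01,  2.93044639e+01,  6.99710861e+00,
        6.94994713e-03, -2.15672098e-04]), 'eef_pos': array([ 0.16347381, -0.65442257,  0.23363658]), 'ee_rot': array([ 3.13996219e+00, -1.08956329e-04, -2.89690474e+00]), 'force': array([-0.13370261, -0.28637593,  0.58534758]), 'moment': array([-0.00669651,  0.0168396 ,  0.01392536]), 'gripper_force': 0.0, 'width': 0.08778782402017982}
scene [[-0.659  0.752  0.02   0.33 ]
 [ 0.445  0.411 -0.796 -0.068]
 [-0.606 -0.516 -0.605  1.764]
 [ 0.     0.     0.     1.   ]] [[415.05578954   0.         256.55207217]
 [  0.         415.05578954 190.91710579]
 [  0.           0.           1.        ]]
top [[-0.045 -0.999  0.005  0.007]
 [-0.976  0.043 -0.213  0.563]
 [ 0.212 -0.015 -0.977  1.625]
 [ 0.     0.     0.     1.   ]] [[494.85707097   0.         254.05537446]
 [  0.         494.85707097 190.88400532]
 [  0.           0.           1.        ]]
```

View pics/scene.png

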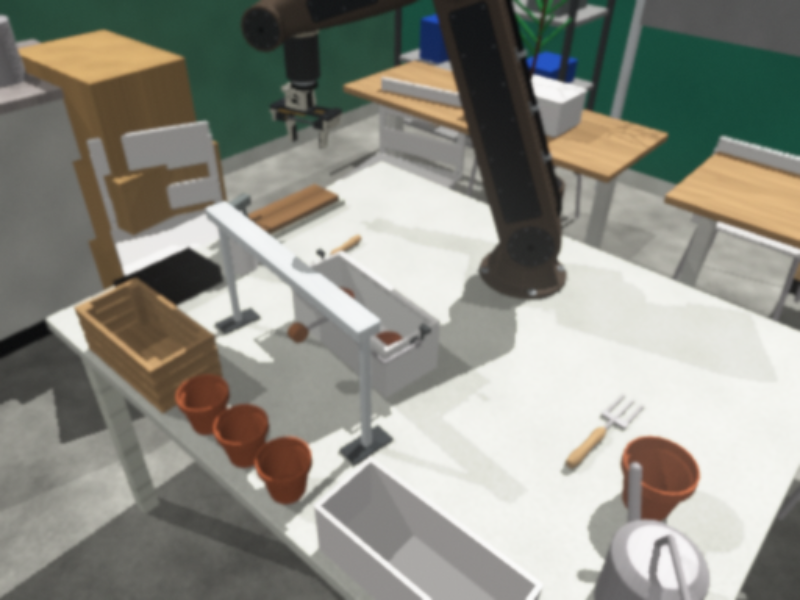

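View pics/top.png

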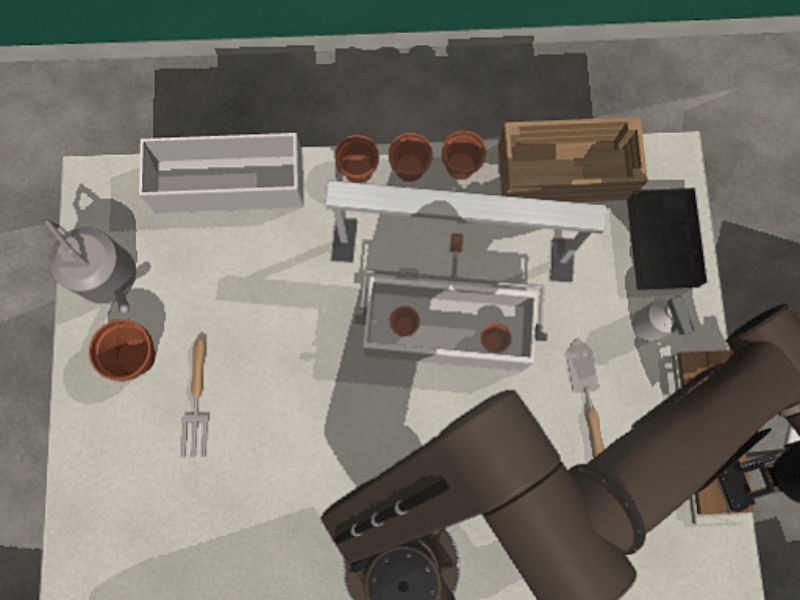

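The top view shows the disc at (457,243), the trough rim corners around (372,275), (543,288), (533,367) and (362,350), and the lamp from (328,190) to (606,215). The scene view shows the disc at (297,331). All positions are in the 800x600 pictures.

Run:
```python
from h import *
for n,pts in(("top",[(457,238),(457,243),(457,247),(455,265),(374,276),(541,289),(531,365),(365,348),(335,187),(335,200),(600,212),(600,222),(467,199)]),("scene",[(297,331),(298,328),(225,212),(370,325)])):
    z=np.load(n+".npz")
    for u,v in pts:
        a,b=u*.64,v*.64;dd=z["d"][int(b)-1:int(b)+2,int(a)-1:int(a)+2]
        print(n,u,v,np.round(world(n,a,b,np.median(dd)),3),np.round(np.ptp(dd),3))
# disc by colour
z=np.load("top.npz");c=z["im"][140:166,275:310]
c2=cv2.resize(z["im"][110:250,210:360],(750,700),interpolation=cv2.INTER_CUBIC)[:600]
cv2.imwrite("pics/c.png",c2)
```

```text
top 457 238 [ 0.67  -0.15   0.138] 0.014
top 457 243 [ 0.659 -0.149  0.141] 0.007
top 457 247 [ 0.651 -0.149  0.135] 0.008
top 455 265 [ 0.614 -0.143  0.128] 0.012
top 374 276 [0.629 0.03  0.001] 1.762
top 541 289 [ 0.556 -0.321  0.121] 0.135
top 531 365 [ 0.4   -0.292  0.094] 0.125
top 365 348 [0.448 0.054 0.11 ] 0.14
top 335 187 [0.728 0.093 0.316] 0.01
top 335 200 [0.702 0.094 0.317] 0.013
top 600 212 [ 0.656 -0.405  0.316] 0.009
top 600 222 [ 0.636 -0.403  0.317] 1.46
top 467 199 [ 0.693 -0.156  0.316] 0.007
scene 297 331 [ 0.674 -0.139  0.134] 0.012
scene 298 328 [ 0.67  -0.14   0.139] 0.003
scene 225 212 [ 0.651 -0.37   0.315] 0.012
scene 370 325 [0.716 0.112 0.316] 0.007
```

View pics/c.png

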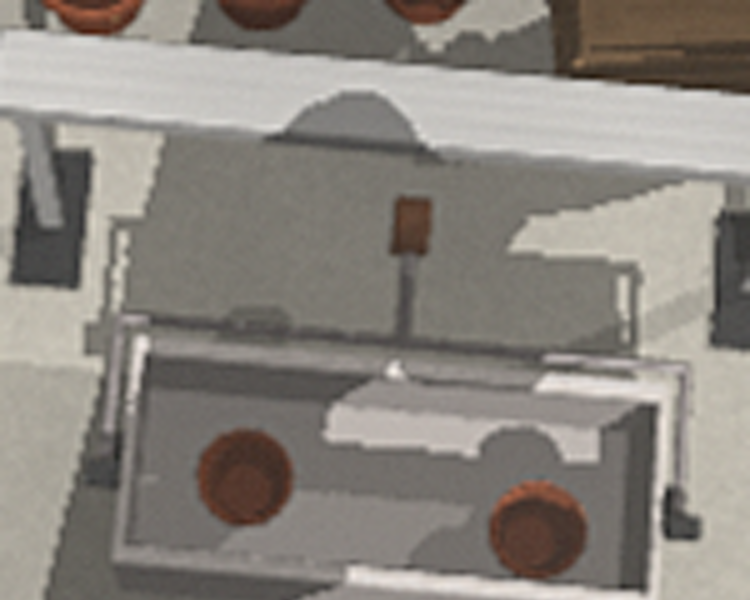

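The enlarged crop shows the disc at about (412,226), which is full-frame pixel (292.4,155.2). The lamp bar lies just beyond it. I'll fit the trough yaw and centre from the lamp's top surface.

```bash
cat >> h.py <<'E'
def cloud(n,step=1):
    z=np.load(n+".npz");d=z["d"];m=arm.camera_model(n);K=np.array(m["mtx"])
    v,u=np.nonzero(d>0);xd=(u-K[0,2])/K[0,0];yd=(v-K[1,2])/K[1,1];s=np.ones_like(xd)
    for _ in range(20): s=1+m["k1"]*((xd/s)**2+(yd/s)**2)
    P=np.c_[xd/s,yd/s,np.ones_like(xd)]*d[v,u][:,None]
    return (np.c_[P,np.ones(len(P))]@np.linalg.inv(m["camera_from_world"]).T)[:,:3],z["im"][v,u]
E
python3 - <<'E'
from h import *
for n in("top","scene"):
    P,c=cloud(n)
    L=P[(abs(P[:,2]-.316)<.008)&(abs(P[:,0]-.69)<.1)&(P[:,1]<.16)&(P[:,1]>-.47)]
    (cx,cy),(w,h),a=cv2.minAreaRect(L[:,:2].astype(np.float32))
    b=cv2.boxPoints(((cx,cy),(w,h),a))
    _,_,V=np.linalg.svd(L[:,:2]-L[:,:2].mean(0),full_matrices=0);y=V[0]*np.sign(V[0,1])
    x=np.array([y[1],-y[0]]);c0=np.array([cx,cy])
    print(n,len(L),"rect",cx,cy,w,h,"mean",L.mean(0),"yaw",np.degrees(np.arctan2(x[1],x[0])),"hinge",c0-.187*x,"grip",c0-.017*x)
    D=P[(abs(P[:,2]-.132)<.02)&(abs(P[:,0]-.665)<.035)&(abs(P[:,1]+.145)<.03)]
    print("disc",len(D),D.mean(0),D.min(0),D.max(0))
    rim=P[(abs(P[:,2]-.135)<.004)&(abs(P[:,0]-.5)<.12)&(abs(P[:,1]+.13)<.2)]
    print("rim",cv2.minAreaRect(rim[:,:2].astype(np.float32)))
E
```

```text
top 2952 rect 0.6828380823135376 -0.15218350291252136 0.5295462608337402 0.05467527359724045 mean [ 0.68160224 -0.15315185  0.31655319] yaw -7.9286944491529745 hinge [ 0.49762571 -0.12638861] grip [ 0.66600059 -0.14983851]
disc 106 [ 0.6600319  -0.14891347  0.13437802] [ 0.63092391 -0.16361401  0.11706742] [ 0.68493197 -0.13754132  0.1455547 ]
rim ((0.5130432844161987, -0.12494520843029022), (0.37361592054367065, 0.17861156165599823), 82.20502471923828)
scene 1941 rect 0.6839143633842468 -0.14968985319137573 0.5302788019180298 0.05370308458805084 mean [ 0.69134881 -0.11241126  0.31672927] yaw -7.851395972130551 hinge [ 0.49866736 -0.12414486] grip [ 0.66707373 -0.14736758]
disc 133 [ 0.66681837 -0.14386377  0.12952078] [ 0.63004414 -0.1624698   0.11304063] [ 0.68713682 -0.13272689  0.14477376]
rim ((0.49643850326538086, -0.12015517055988312), (0.37453627586364746, 0.1528172641992569), 81.6622314453125)
```

```bash
cat >> h.py <<'E'
YAW=np.radians(-7.9);H=np.array([.498,-.1255,.12])
X=np.array([np.cos(YAW),np.sin(YAW),0]);Y=np.array([-X[1],X[0],0]);Z=np.array([0,0,1.])
def rot(t):  # tilt t deg: approach dir sin t X - cos t Z ; tool y = Y
    t=np.radians(t);z=np.sin(t)*X-np.cos(t)*Z
    return R.from_matrix(np.c_[np.cross(Y,z),Y,z])
def tgt(a,t,back=0,r=.17,dy=0):
    Rt=rot(t);g=H+r*(np.cos(a)*X+np.sin(a)*Z)+dy*Y
    return g+Rt.apply([0,0,.011-back]),Rt
def delta(p0,R0,p1,R1,n):
    "n equal rows, constant step in world pos, rows printed"
    rv=(R0.inv()*R1).as_rotvec()/n;dp=(p1-p0)/n;Rc=R0
    for i in range(n):
        print(np.round(np.degrees(rv),1),np.round(Rc.inv().apply(dp),4));Rc=Rc*R.from_rotvec(rv)
def now():
    s=arm.get_state();return s,np.array(s["eef_pos"]),R.from_euler("xyz",s["ee_rot"])
E
python3 - <<'E'
from h import *
print(np.round(arm.camera_model("wrist")["mount"],3))
P,c=cloud("top");z=P[(P[:,1]<-.42)&(P[:,1]>-.7)&(P[:,0]>.42)&(P[:,2]>.15)&(P[:,2]<.26)];print("sprayer?",z.mean(0),len(z))
s,p,r=now();p1,R1=tgt(0,35,back=.13);print(p1,R1.as_euler("xyz"))
# lift first, then turn & travel
pl=p+[0,0,.19]
print(r.inv().apply([0,0,.19]));delta(pl,r,p1+[0,0,.06],R1,16)
E
```

```text
[[ 0.002 -0.955 -0.296  0.08 ]
 [ 1.     0.001  0.001  0.001]
 [-0.001 -0.296  0.955 -0.15 ]
 [ 0.     0.     0.     1.   ]]
sprayer? [ 0.47799409 -0.57490957  0.18858083] 298
[ 0.5987788  -0.13948421  0.21747909] [-3.14159265  0.61086524  3.00371164]
[ 3.03419037e-05  2.76074453e-04 -1.89999797e-01]
[ 0.4 -2.2  1.3] [-0.0342  0.0246  0.0092]
[ 0.4 -2.2  1.3] [-0.0332  0.0255  0.0103]
[ 0.4 -2.2  1.3] [-0.0322  0.0263  0.0113]
[ 0.4 -2.2  1.3] [-0.0312  0.0271  0.0123]
[ 0.4 -2.2  1.3] [-0.0301  0.0279  0.0133]
[ 0.4 -2.2  1.3] [-0.0289  0.0287  0.0142]
[ 0.4 -2.2  1.3] [-0.0277  0.0295  0.015 ]
[ 0.4 -2.2  1.3] [-0.0264  0.0302  0.0158]
[ 0.4 -2.2  1.3] [-0.0251  0.0309  0.0166]
[ 0.4 -2.2  1.3] [-0.0237  0.0316  0.0172]
[ 0.4 -2.2  1.3] [-0.0223  0.0323  0.0179]
[ 0.4 -2.2  1.3] [-0.0209  0.0329  0.0184]
[ 0.4 -2.2  1.3] [-0.0194  0.0335  0.019 ]
[ 0.4 -2.2  1.3] [-0.0179  0.0341  0.0194]
[ 0.4 -2.2  1.3] [-0.0164  0.0346  0.0198]
[ 0.4 -2.2  1.3] [-0.0148  0.0351  0.0201]
```

>>> move_arm:
  rows: "0 0 0 0 0 -0.04 0.06; 0 0 0 0 0 -0.05 0.06; 0 0 0 0 0 -0.05 0.06; 0 0 0 0 0 -0.05 0.06; 0.4 -2.2 1.3 -0.034 0.025 0.009 0.06; 0.4 -2.2 1.3 -0.033 0.0255 0.01 0.06; 0.4 -2.2 1.3 -0.032 0.026 0.011 0.06; 0.4 -2.2 1.3 -0.031 0.027 0.012 0.06"

```text
t: 1.1
eef_pos: [0.2721, -0.5251, 0.3883]
ee_rot: [-3.121, 0.156, -2.987]
force: [0.8, -0.3, -0.5]
width: 0.0601
gripper_force: 0.0
```

>>> move_arm:
  rows: "0.4 -2.2 1.3 -0.03 0.028 0.013 0.06; 0.4 -2.2 1.3 -0.029 0.029 0.014 0.06; 0.4 -2.2 1.3 -0.028 0.0295 0.015 0.06; 0.4 -2.2 1.3 -0.0265 0.03 0.016 0.06; 0.4 -2.2 1.3 -0.025 0.031 0.0165 0.06; 0.4 -2.2 1.3 -0.024 0.0315 0.017 0.06; 0.4 -2.2 1.3 -0.022 0.032 0.018 0.06; 0.4 -2.2 1.3 -0.021 0.033 0.018 0.06"

```text
t: 2.1
eef_pos: [0.4892, -0.2667, 0.3181]
ee_rot: [-3.122, 0.468, 3.113]
force: [-0.7, -0.3, 0.2]
width: 0.0601
gripper_force: 0.0
```

Run:
```python
from h import *
s,p,r=now();print(s["t"],p,s["q"]);p1,R1=tgt(0,35,back=.13)
delta(p,r,p1,R1,5)
```

```text
2.1 [ 0.48915855 -0.26667567  0.31812146] [-0.18351122 -0.12699012 -0.4216588  -0.06865994 -0.81147251 -1.38532358]
[ 0.4 -1.6  1.1] [-0.0098  0.0266  0.027 ]
[ 0.4 -1.6  1.1] [-0.0086  0.027   0.0271]
[ 0.4 -1.6  1.1] [-0.0073  0.0273  0.0271]
[ 0.4 -1.6  1.1] [-0.006   0.0276  0.0271]
[ 0.4 -1.6  1.1] [-0.0047  0.0279  0.027 ]
```

>>> move_arm:
  rows: "0.4 -1.6 1.1 -0.0098 0.0266 0.027 0.06; 0.4 -1.6 1.1 -0.0086 0.027 0.027 0.06; 0.4 -1.6 1.1 -0.0073 0.0273 0.027 0.06; 0.4 -1.6 1.1 -0.006 0.0276 0.027 0.06; 0.4 -1.6 1.1 -0.0047 0.028 0.027 0.06; 0 0 0 0 0 0 0.06; 0 0 0 0 0 0 0.06"

```text
t: 2.98
eef_pos: [0.592, -0.1814, 0.2456]
ee_rot: [-3.102, 0.615, 3.014]
force: [-0.1, -0.0, -0.4]
width: 0.0599
gripper_force: 0.0
```

Run:
```python
from h import *
s,p,r=now();print(s["t"],p,s["q"],s["qd"]);p1,R1=tgt(0,35,back=.13);delta(p,r,p1,R1,1)
im,d=arm.grab_frame("wrist");np.savez("w.npz",im=im,d=d);cv2.imwrite("pics/w.png",cv2.resize(im,(800,600)))
```

```text
2.975 [ 0.59196441 -0.18144017  0.24555234] [ 0.02289594 -0.0476465  -0.85792046  0.68480945 -0.19951049 -2.36954185] [ 0.00378343 -0.00582992  0.01319312  0.00468367  0.00632376 -0.01159839]
[-1.9  0.3  0.5] [0.015  0.0434 0.0221]
```

View pics/w.png

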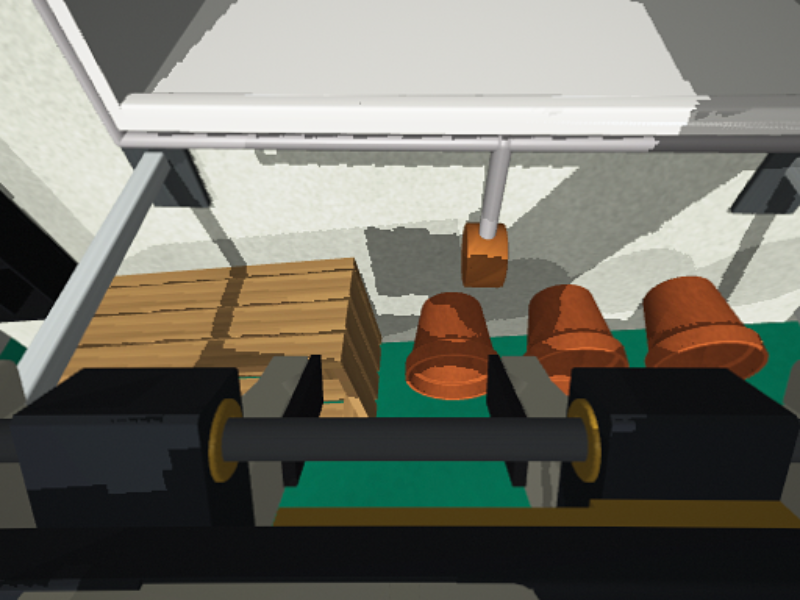

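The wrist picture shows the disc at (485,255), free and straight ahead. The crossbar lies behind it and the lamp is at the lower edge, out of the way. The arm has stalled near q5 ≈ 0, a wrist singularity, so I'll fit a small kinematic model from the known states to choose tilt and branch.

```bash
cat > kin.py <<'E'
from h import *
from scipy.optimize import least_squares
import itertools
s=arm.get_state()
D=[([-1.03788897,.359377269,.011089575,-.000381701,-1.22410284,-.288089544],[.16347381,-.65442257,.23363658],[3.13996219,-.000108956,-2.89690474]),
([-0.18351122,-0.12699012,-0.4216588,-0.06865994,-0.81147251,-1.38532358],[.48915855,-.26667567,.31812146],[-3.122,.468,3.113]),
(list(s["q"]),list(s["eef_pos"]),list(s["ee_rot"]))]
rx=lambda a:R.from_euler("x",a);ry=lambda a:R.from_euler("y",a);rz=lambda a:R.from_euler("z",a)
def chain(q,g,s4,s6):
    A=rz(q[0]);B=A*ry(q[1]);C=B*ry(-q[2]);F=C*rx(s4*q[3]);G=F*ry(-q[4]);T=G*rx(s6*q[5])
    return A,B,C,F,G,T*ry(np.pi/2)*rz(g)
def fk(q,x,g,s4,s6):
    A,B,C,F,G,T=chain(q,g,s4,s6);r0,d,h,L1,e,L2,L3=x
    return A.apply([r0,d,h])+B.apply([0,0,L1])+C.apply([L2,0,e])+T.apply([0,0,L3]),T
E
python3 - <<'E'
from kin import *
best=min(((sum((fk(q,np.zeros(7),g,a,b)[1].inv()*R.from_euler("xyz",e)).magnitude() for q,_,e in D),g,a,b) for g in np.radians([-90,0,90,180]) for a in(1,-1) for b in(1,-1)))
print(best);o=best[1:]
f=lambda x:np.concatenate([fk(q,x,*o)[0]-p for q,p,_ in D])
r=least_squares(lambda x:np.r_[f(x),1e-3*(x-[0,-.19,.3,.4,0,.4,.25])],[0,-.19,.3,.4,0,.4,.25]);print(np.round(r.x,3),np.round(f(r.x),4))
E
```

```text
(0.0005029297317723069, np.float64(-1.5707963267948966), -1, -1)
[ 0.319 -0.18   0.021  0.473  0.076  0.146  0.239] [ 0.0105  0.0044  0.0124 -0.0003  0.0045 -0.0112 -0.0001 -0.0156 -0.0012]
```

>>> move_arm:
  rows: "0 4 0 -0.01 0 -0.02 0.06; 0 4 0 -0.01 0 -0.02 0.06; 0 2 0 0 0 0 0.06; 0 0 0 0 0 0 0.06"

```text
t: 3.52
eef_pos: [0.5898, -0.182, 0.2892]
ee_rot: [-3.1, 0.458, 3.005]
force: [0.3, -0.4, -0.3]
width: 0.0599
gripper_force: 0.0
```

```bash
cat > log.py <<'E'
from station import arm
import json
s=arm.get_state();open("log.txt","a").write(json.dumps([list(map(float,s[k])) for k in("q","eef_pos","ee_rot")])+"\n");print(s["t"],s["q"].round(3),s["eef_pos"].round(4),s["ee_rot"].round(3))
E
python3 log.py
```

```text
3.525 [ 0.099 -0.027 -0.519  0.237 -0.654 -1.973] [ 0.5898 -0.182   0.2892] [-3.1    0.458  3.005]
```

>>> move_arm:
  rows: "0 0 3 0 0.03 0 0.06; 0 0 3 0 0.03 0 0.06; 0 0 0 0 0 0 0.06; 0 0 0 0 0 0 0.06"

```text
t: 4.03
eef_pos: [0.599, -0.1239, 0.2861]
ee_rot: [3.134, 0.458, 2.89]
force: [0.1, 0.0, -0.2]
width: 0.0598
gripper_force: 0.0
```

```bash
python3 log.py
cat >> kin.py <<'E'
import json
D=[D[0],D[1]]+[json.loads(l) for l in open("log.txt")]
def fk2(q,x):
    A,B,C,F,G,T=chain(q,-np.pi/2,-1,-1);r0,d,h,L1,e,L2,L3,g1,g2=x
    return A.apply([r0,d,h])+B.apply([0,0,L1])+C.apply([L2,0,e])+F.apply([0,g1,0])+G.apply([0,0,g2])+T.apply([0,0,L3]),T
D.append(([0.02289594,-0.0476465,-0.85792046,0.68480945,-0.19951049,-2.36954185],[0.59196441,-0.18144017,0.24555234],0))
def fit():
    x0=np.array([0,-.19,.3,.4,0,.4,.25,0,0])
    f=lambda x:np.concatenate([fk2(q,x)[0]-p for q,p,_ in D])
    r=least_squares(lambda x:np.r_[f(x),1e-3*(x-x0)],x0);return r.x,f(r.x)
E
python3 -c "
from kin import *
x,f=fit();print(x.round(3),f.round(4))"
```

```text
4.025 [ 0.224 -0.035 -0.568  0.329 -0.648 -2.268] [ 0.599  -0.1239  0.2861] [3.134 0.458 2.89 ]
[ 0.    -0.     0.199  0.602  0.     0.464  0.37  -0.192  0.   ] [-0.  0. -0. -0. -0.  0.  0.  0. -0.  0.  0. -0. -0. -0.  0.]
```

The model fits exactly. Next I'll solve IK along the grasp and the swing for various tilts.

```bash
cat >> kin.py <<'E'
LO=np.array([-3.07,-1.43,-1.02,-3.03,-3.05,-3.03]);HI=np.array([3.07,2.12,1.25,1.67,0,3.03])
X9=np.array([0,0,.199,.602,0,.464,.37,-.192,0])
X9=fit()[0]
def ik(p,Rt,q0):
    f=lambda q:np.r_[(fk2(q,X9)[0]-p)*5,(fk2(q,X9)[1].inv()*Rt).as_rotvec()]
    r=least_squares(f,np.clip(q0,LO+1e-3,HI-1e-3),bounds=(LO,HI));return r.x,np.abs(r.fun).max()
E
python3 - <<'E'
from kin import *
qn=arm.get_state()["q"]
for t in(25,28,31,35,40):
    for b in(.13,0):
        q,e=ik(*tgt(0,t,b),qn);print(t,b,q.round(2),round(e,4))
print("swing")
for a in np.arange(0,2.01,.25):
    out=[]
    for t in(-40,-25,-10,0,10,20,28,35):
        c=[ik(*tgt(a,t),q0) for q0 in(qn,[0.2,.3,-.2,0,-1.2,-1.8],[.2,0,0,-2,-1,0])]
        ok=[q for q,e in c if e<.002]
        out.append(f"{t}:"+(str(ok[0].round(2)) if ok else "-"))
    print(round(a,2),*out,sep="\n  ")
E
```

```text
25 0.13 [ 0.15  0.06 -0.56  0.23 -0.53 -2.03] 0.0
25 0 [ 0.08  0.28 -0.69  0.49 -0.2  -2.25] 0.0
28 0.13 [ 0.15  0.03 -0.66  0.33 -0.43 -2.13] 0.0
28 0 [-0.    0.27 -0.79  0.81 -0.07 -2.5 ] 0.0224
31 0.13 [ 0.14  0.01 -0.77  0.49 -0.3  -2.27] 0.0
31 0 [ 0.03  0.27 -0.76  0.59 -0.06 -2.31] 0.0473
35 0.13 [-0.13 -0.02 -0.99  1.26 -0.   -2.84] 0.0069
35 0 [ 0.05  0.27 -0.69  0.25 -0.03 -1.98] 0.0951
40 0.13 [-0.07 -0.03 -0.98  1.02 -0.   -2.65] 0.0795
40 0 [ 0.04  0.28 -0.57 -0.33 -0.   -1.37] 0.1172
swing
0.0
  -40:[ 0.01  0.89  0.52 -0.1  -1.9  -1.72]
  -25:[ 0.03  0.72  0.29 -0.07 -1.57 -1.72]
  -10:[ 0.05  0.56  0.04 -0.03 -1.23 -1.74]
  0:[ 0.06  0.47 -0.12 -0.   -0.98 -1.77]
  10:[ 0.09  0.38 -0.3   0.06 -0.72 -1.84]
  20:[ 0.1   0.31 -0.51  0.2  -0.41 -1.99]
  28:-
  35:-
0.25
  -40:[ 0.01  0.85  0.54 -0.1  -1.95 -1.73]
  -25:[ 0.03  0.68  0.31 -0.07 -1.63 -1.73]
  -10:[ 0.05  0.52  0.07 -0.03 -1.3  -1.75]
  0:[ 0.07  0.42 -0.09  0.   -1.06 -1.78]
  10:[ 0.09  0.33 -0.27  0.05 -0.8  -1.83]
  20:[ 0.11  0.26 -0.46  0.17 -0.52 -1.95]
  28:[ 0.08  0.21 -0.71  0.53 -0.2  -2.29]
  35:
[... 1682 characters left out ...]
0.22 -0.26 -0.9   0.54 -0.41 -2.37]
1.75
  -40:[ 0.05  0.45  0.1  -0.13 -1.91 -1.76]
  -25:[ 0.08  0.29 -0.03 -0.09 -1.68 -1.78]
  -10:[ 0.12  0.12 -0.2  -0.04 -1.42 -1.82]
  0:[ 0.15  0.01 -0.33 -0.   -1.23 -1.86]
  10:[ 0.2  -0.1  -0.47  0.07 -1.04 -1.94]
  20:[ 0.26 -0.21 -0.64  0.18 -0.82 -2.07]
  28:[ 0.29 -0.3  -0.8   0.33 -0.64 -2.23]
  35:[ 0.28 -0.36 -0.96  0.56 -0.46 -2.43]
2.0
  -40:[ 0.07  0.39 -0.01 -0.14 -1.85 -1.77]
  -25:[ 0.1   0.23 -0.14 -0.1  -1.63 -1.79]
  -10:[ 0.14  0.06 -0.3  -0.05 -1.38 -1.84]
  0:[ 0.18 -0.06 -0.42  0.   -1.2  -1.89]
  10:[ 0.24 -0.17 -0.56  0.08 -1.02 -1.98]
  20:[ 0.31 -0.29 -0.73  0.2  -0.82 -2.14]
  28:[ 0.36 -0.39 -0.9   0.37 -0.66 -2.32]
  35:-
```

Run:
```python
from kin import *
z=np.load("w.npz");st=dict(eef_pos=np.array([0.59196441,-0.18144017,0.24555234]),ee_rot=[-3.102,.615,3.014])
for u,v in((475,265),(485,265),(500,265),(485,250),(465,265)):
    d=np.median(z["d"][int(v*.64)-1:int(v*.64)+2,int(u*.64)-1:int(u*.64)+2]);w=world("wrist",u*.64,v*.64,d,st)
    print(u,v,w.round(4),"trough coords",[(w-H)@X,(w-H)@Y,(w-H)@Z])
s,p,r=now();q=s["q"]
for b in(.1,0):
    p1,R1=tgt(0,24,b);q,e=ik(p1,R1,q);print(q.round(2),e)
p1,R1=tgt(0,24,.1);delta(p,r,p1,R1,5)
```

```text
475 265 [ 0.6539 -0.1516  0.1368] trough coords [np.float64(0.15802001088807652), np.float64(-0.004374511808698146), np.float64(0.016775204317980325)]
485 265 [ 0.6547 -0.1458  0.1366] trough coords [np.float64(0.15803212609007794), np.float64(0.0014027935322837234), np.float64(0.016636664275572338)]
500 265 [ 0.6557 -0.1373  0.1366] trough coords [np.float64(0.15786251198526166), np.float64(0.010016976970088631), np.float64(0.016595544836283588)]
485 250 [ 0.6485 -0.1453  0.1306] trough coords [np.float64(0.15178358869358557), np.float64(0.0010553805463536575), np.float64(0.0106460838357883)]
465 265 [ 0.6618 -0.1574  0.1293] trough coords [np.float64(0.16665087923920127), np.float64(-0.009034713266735906), np.float64(0.009299476920198307)]
[ 0.13  0.12 -0.56  0.23 -0.5  -2.02] 5.551115123125783e-16
[ 0.1   0.29 -0.64  0.38 -0.25 -2.16] 1.1102230246251565e-15
[-0.5  0.5 -1.2] [ 0.0011 -0.0025  0.0183]
[-0.5  0.5 -1.2] [ 0.001  -0.0026  0.0183]
[-0.5  0.5 -1.2] [ 0.0009 -0.0027  0.0183]
[-0.5  0.5 -1.2] [ 0.0009 -0.0028  0.0183]
[-0.5  0.5 -1.2] [ 0.0008 -0.003   0.0183]
```

The disc measures as it should: the surface points lie 20.5 mm from the expected centre, and the y error is about 1 mm. Approaching at 24° tilt.

>>> move_arm:
  rows: "-0.5 0.5 -1.2 0.001 -0.0025 0.0183 0.06; -0.5 0.5 -1.2 0.001 -0.0026 0.0183 0.06; -0.5 0.5 -1.2 0.001 -0.0027 0.0183 0.06; -0.5 0.5 -1.2 0.001 -0.0028 0.0183 0.06; -0.5 0.5 -1.2 0.001 -0.003 0.0183 0.06; 0 0 0 0 0 0 0.06"

```text
t: 4.78
eef_pos: [0.6301, -0.145, 0.2001]
ee_rot: [3.14, 0.413, 3.004]
force: [-1.1, 0.3, 0.7]
width: 0.0601
gripper_force: 0.0
```

Run:
```python
from kin import *
s,p,r=now();print(s["t"],s["q"].round(2));p1,R1=tgt(0,24,0,dy=.001);delta(p,r,p1,R1,7)
```

```text
4.775 [ 0.13  0.12 -0.55  0.22 -0.51 -2.01]
[ 0.  -0.1 -0. ] [-0.0002  0.0003  0.0142]
[ 0.  -0.1 -0. ] [-0.0002  0.0003  0.0142]
[ 0.  -0.1 -0. ] [-0.0002  0.0003  0.0142]
[ 0.  -0.1 -0. ] [-0.0002  0.0003  0.0142]
[ 0.  -0.1 -0. ] [-0.0001  0.0003  0.0142]
[ 0.  -0.1 -0. ] [-0.0001  0.0003  0.0142]
[ 0.  -0.1 -0. ] [-0.0001  0.0003  0.0142]
```

>>> move_arm:
  rows: "0 -0.1 0 -0.0002 0.0003 0.0142 0.06; 0 -0.1 0 -0.0002 0.0003 0.0142 0.06; 0 -0.1 0 -0.0002 0.0003 0.0142 0.06; 0 -0.1 0 -0.0002 0.0003 0.0142 0.06; 0 -0.1 0 -0.0001 0.0003 0.0142 0.06; 0 -0.1 0 -0.0001 0.0003 0.0142 0.06; 0 -0.1 0 -0.0001 0.0003 0.0142 0.06; 0 0 0 0 0 0 0.06"

```text
t: 5.78
eef_pos: [0.6716, -0.1473, 0.1094]
ee_rot: [3.14, 0.424, 3.006]
force: [-0.1, -0.5, -0.2]
width: 0.0601
gripper_force: 0.0
```

>>> move_arm:
  rows: "0 0 0 0 0 0 0.02; 0 0 0 0 0 0 0.02; 0 0 0 0 0 0 0.02; 0 0 0 0 0 0 0.02; 0 0 0 0 0 0 0.02; 0 0 0 0 0 0 0.02"
  squeeze: 20

```text
t: 6.52
eef_pos: [0.6723, -0.1483, 0.1119]
ee_rot: [3.14, 0.428, 3.004]
force: [1.8, -5.9, 1.3]
width: 0.0239
gripper_force: 20.0
```

```bash
cat > sw.py <<'E'
import sys
from kin import *
# rows for a swing from angle a0 (commanded) on; usage a0 n step
ts=lambda a:np.interp(a,[0,.25,.5,.75,1,2.0],[24,27,30,31,26,0])
a0,n,da=float(sys.argv[1]),int(sys.argv[2]),float(sys.argv[3])
s,p,r=now();print(s["t"],s["width"],s["gripper_force"],s["force"].round(1))
g=p-r.apply([0,0,.011])-H;print("measured angle",np.arctan2(g@Z,g@X),"rad",np.hypot(g@Z,g@X),"y",g@Y)
q=s["q"];pc,Rc=p,r
for i in range(1,n+1):
    a=a0+da*i;p1,R1=tgt(a,ts(a),dy=.001);qn,e=ik(p1,R1,q)
    print(round(a,3),np.round(np.degrees((Rc.inv()*R1).as_rotvec()),1),np.round(Rc.inv().apply(p1-pc),4),"dq/dt max",(abs(qn-q).max()*8).round(2),"err",round(e,4))
    q=qn;pc,Rc=p1,R1
E
python3 sw.py 0 16 .04
```

```text
6.525 0.02392089632520999 19.99850481748581 [ 1.8 -5.9  1.3]
measured angle 0.011384085165407353 rad 0.17123839151479886 y 0.0013594292307402061
0.04 [0.1 0.  0. ] [-0.0008 -0.0004 -0.005 ] dq/dt max 0.13 err 0.0
0.08 [ 0.  -0.5  0. ] [-0.0025  0.     -0.0063] dq/dt max 0.09 err 0.0
0.12 [ 0.  -0.5  0. ] [-0.0023 -0.     -0.0064] dq/dt max 0.1 err 0.0
0.16 [ 0.  -0.5 -0. ] [-0.0021 -0.     -0.0065] dq/dt max 0.1 err 0.0
0.2 [ 0.  -0.5 -0. ] [-0.0019  0.     -0.0065] dq/dt max 0.1 err 0.0
0.24 [ 0.  -0.5  0. ] [-0.0017 -0.     -0.0066] dq/dt max 0.1 err 0.0
0.28 [ 0.  -0.5 -0. ] [-0.0015 -0.     -0.0067] dq/dt max 0.11 err 0.0
0.32 [ 0.  -0.5  0. ] [-0.0013  0.     -0.0067] dq/dt max 0.11 err 0.0
0.36 [-0.  -0.5 -0. ] [-0.0011 -0.     -0.0067] dq/dt max 0.11 err 0.0
0.4 [ 0.  -0.5  0. ] [-0.0009 -0.     -0.0068] dq/dt max 0.11 err 0.0
0.44 [ 0.  -0.5  0. ] [-0.0007  0.     -0.0068] dq/dt max 0.11 err 0.0
0.48 [ 0.  -0.5 -0. ] [-0.0004 -0.     -0.0068] dq/dt max 0.12 err 0.0
0.52 [-0.  -0.3  0. ] [-0.0002 -0.     -0.0068] dq/dt max 0.11 err 0.0
0.56 [ 0.  -0.2  0. ] [ 0.0001 -0.     -0.0068] dq/dt max 0.11 err 0.0
0.6 [-0.  -0.2 -0. ] [ 0.0003  0.     -0.0068] dq/dt max 0.11 err 0.0
0.64 [-0.  -0.2  0. ] [ 0.0006  0.     -0.0068] dq/dt max 0.11 err 0.0
```

The grip holds on the 24 mm disc. Swinging at about 0.32 rad/s.

>>> move_arm:
  rows: "0 0 0 -0.0015 0 -0.005 0.02; 0 -0.5 0 -0.0025 0 -0.0063 0.02; 0 -0.5 0 -0.0023 0 -0.0064 0.02; 0 -0.5 0 -0.0021 0 -0.0065 0.02; 0 -0.5 0 -0.0019 0 -0.0065 0.02; 0 -0.5 0 -0.0017 0 -0.0066 0.02; 0 -0.5 0 -0.0015 0 -0.0067 0.02; 0 -0.5 0 -0.0013 0 -0.0067 0.02"

```text
t: 7.52
eef_pos: [0.6629, -0.147, 0.1633]
ee_rot: [3.14, 0.488, 3.004]
force: [0.9, -5.0, -2.1]
width: 0.024
gripper_force: 20.0
```

```bash
python3 sw.py .32 10 .04
```

```text
7.525 0.023988167513764796 19.998382329940796 [ 0.9 -5.  -2.1]
measured angle 0.3178751784519999 rad 0.1696880563044833 y 0.0013221618349009351
0.36 [ 0.1 -0.4  0. ] [-0.0014 -0.0003 -0.007 ] dq/dt max 0.11 err 0.0
0.4 [ 0.  -0.5  0. ] [-0.0009 -0.     -0.0068] dq/dt max 0.11 err 0.0
0.44 [ 0.  -0.5  0. ] [-0.0007  0.     -0.0068] dq/dt max 0.11 err 0.0
0.48 [ 0.  -0.5 -0. ] [-0.0004 -0.     -0.0068] dq/dt max 0.12 err 0.0
0.52 [-0.  -0.3  0. ] [-0.0002 -0.     -0.0068] dq/dt max 0.11 err 0.0
0.56 [ 0.  -0.2  0. ] [ 0.0001 -0.     -0.0068] dq/dt max 0.11 err 0.0
0.6 [-0.  -0.2 -0. ] [ 0.0003  0.     -0.0068] dq/dt max 0.11 err 0.0
0.64 [-0.  -0.2  0. ] [ 0.0006  0.     -0.0068] dq/dt max 0.11 err 0.0
0.68 [ 0.  -0.2 -0. ] [ 0.0008  0.     -0.0067] dq/dt max 0.11 err 0.0
0.72 [ 0.  -0.2  0. ] [ 0.0011 -0.     -0.0067] dq/dt max 0.11 err 0.0
```

Tracking exactly, so I'll continue.

>>> move_arm:
  rows: "0 -0.5 0 -0.0012 0 -0.0067 0.02; 0 -0.5 0 -0.0009 0 -0.0068 0.02; 0 -0.5 0 -0.0007 0 -0.0068 0.02; 0 -0.5 0 -0.0004 0 -0.0068 0.02; 0 -0.3 0 -0.0002 0 -0.0068 0.02; 0 -0.2 0 0.0001 0 -0.0068 0.02; 0 -0.2 0 0.0003 0 -0.0068 0.02; 0 -0.2 0 0.0006 0 -0.0068 0.02"

```text
t: 8.52
eef_pos: [0.6382, -0.1436, 0.2115]
ee_rot: [3.14, 0.538, 3.004]
force: [1.0, -5.8, -2.9]
width: 0.0239
gripper_force: 20.0
```

```bash
python3 sw.py .64 16 .045
```

```text
8.525 0.023933235639711704 19.998709559440613 [ 1.  -5.8 -2.9]
measured angle 0.6395509122247021 rad 0.16917310447971287 y 0.0013323500772439128
0.685 [0.1 0.1 0. ] [ 0.0002 -0.0003 -0.0078] dq/dt max 0.2 err 0.0
0.73 [ 0.  -0.2  0. ] [ 0.0013 -0.     -0.0075] dq/dt max 0.13 err 0.0
0.775 [0.  0.4 0. ] [ 0.0017  0.     -0.0075] dq/dt max 0.29 err 0.0
0.82 [ 0.   0.9 -0. ] [ 0.0022  0.     -0.0074] dq/dt max 0.4 err 0.0
0.865 [ 0.   0.9 -0. ] [ 0.0026  0.     -0.0072] dq/dt max 0.37 err 0.0
0.91 [0.  0.9 0. ] [ 0.0031  0.     -0.0071] dq/dt max 0.34 err 0.0
0.955 [-0.   0.9 -0. ] [ 0.0035 -0.     -0.0069] dq/dt max 0.32 err 0.0
1.0 [0.  0.9 0. ] [ 0.0039 -0.     -0.0067] dq/dt max 0.31 err 0.0
1.045 [0.  1.2 0. ] [ 0.0043  0.     -0.0064] dq/dt max 0.35 err 0.0
1.09 [-0.   1.2  0. ] [ 0.0048  0.     -0.0062] dq/dt max 0.34 err 0.0
1.135 [-0.   1.2  0. ] [ 0.0051  0.     -0.0059] dq/dt max 0.32 err 0.0
1.18 [0.  1.2 0. ] [ 0.0055 -0.     -0.0055] dq/dt max 0.31 err 0.0
1.225 [-0.   1.2  0. ] [ 0.0059 -0.     -0.0052] dq/dt max 0.3 err 0.0
1.27 [0.  1.2 0. ] [ 0.0062  0.     -0.0048] dq/dt max 0.29 err 0.0
1.315 [-0.   1.2 -0. ] [ 0.0065 -0.     -0.0044] dq/dt max 0.27 err 0.0
1.36 [0.  1.2 0. ] [ 0.0068  0.     -0.004 ] dq/dt max 0.26 err 0.0
```

>>> move_arm:
  rows: "0 0 0 0.0005 0 -0.0077 0.02; 0 -0.2 0 0.0013 0 -0.0075 0.02; 0 0.4 0 0.0017 0 -0.0075 0.02; 0 0.9 0 0.0022 0 -0.0074 0.02; 0 0.9 0 0.0026 0 -0.0072 0.02; 0 0.9 0 0.0031 0 -0.0071 0.02; 0 0.9 0 0.0035 0 -0.0069 0.02; 0 0.9 0 0.0039 0 -0.0067 0.02"

```text
t: 9.52
eef_pos: [0.5934, -0.1373, 0.2529]
ee_rot: [3.14, 0.455, 3.005]
force: [-0.0, -8.0, -3.2]
width: 0.0239
gripper_force: 20.0
```

```bash
python3 sw.py 1.0 2 .045
```

```text
9.525 0.02391747266858363 19.998881220817566 [-0.  -8.  -3.2]
measured angle 1.0018279236561216 rad 0.1694489377539536 y 0.001359802228480603
1.045 [0.1 1.3 0.1] [ 0.0037 -0.0004 -0.0065] dq/dt max 0.38 err 0.0
1.09 [0.  1.2 0. ] [ 0.0048  0.     -0.0062] dq/dt max 0.34 err 0.0
```

>>> move_arm:
  rows: "0 1.2 0 0.0043 0 -0.0064 0.02; 0 1.2 0 0.0048 0 -0.0062 0.02; 0 1.2 0 0.0051 0 -0.0059 0.02; 0 1.2 0 0.0055 0 -0.0055 0.02; 0 1.2 0 0.0059 0 -0.0052 0.02; 0 1.2 0 0.0062 0 -0.0048 0.02; 0 1.2 0 0.0065 0 -0.0044 0.02; 0 1.2 0 0.0068 0 -0.004 0.02"

```text
t: 10.52
eef_pos: [0.5365, -0.1295, 0.2759]
ee_rot: [3.141, 0.289, 3.006]
force: [0.5, -6.7, -3.4]
width: 0.024
gripper_force: 20.0
```

```bash
python3 sw.py 1.36 16 .04
```

```text
10.525 0.024034399726437308 19.998367130756378 [ 0.5 -6.7 -3.4]
measured angle 1.3606151253124084 rad 0.170166916972385 y 0.0012806341614647232
1.4 [0.1 1.  0.1] [ 0.0062 -0.0003 -0.0029] dq/dt max 0.21 err 0.0
1.44 [-0.  1.  0.] [ 0.0064  0.     -0.0028] dq/dt max 0.22 err 0.0
1.48 [0. 1. 0.] [ 0.0066 -0.     -0.0024] dq/dt max 0.21 err 0.0
1.52 [-0.  1. -0.] [ 0.0067  0.     -0.0021] dq/dt max 0.2 err 0.0
1.56 [0. 1. 0.] [ 0.0068  0.     -0.0017] dq/dt max 0.19 err 0.0
1.6 [0. 1. 0.] [ 0.0069 -0.     -0.0013] dq/dt max 0.18 err 0.0
1.64 [-0.  1.  0.] [ 0.0069 -0.     -0.0009] dq/dt max 0.18 err 0.0
1.68 [-0.  1. -0.] [ 0.007  -0.     -0.0005] dq/dt max 0.17 err 0.0
1.72 [-0.  1.  0.] [ 0.007   0.     -0.0001] dq/dt max 0.16 err 0.0
1.76 [ 0.  1. -0.] [0.007  0.     0.0003] dq/dt max 0.15 err 0.0
1.8 [-0.  1.  0.] [ 0.007  -0.      0.0007] dq/dt max 0.14 err 0.0
1.84 [0. 1. 0.] [0.0069 0.     0.0011] dq/dt max 0.14 err 0.0
1.88 [0. 1. 0.] [ 0.0068 -0.      0.0015] dq/dt max 0.13 err 0.0
1.92 [ 0.  1. -0.] [ 0.0067 -0.      0.0018] dq/dt max 0.12 err 0.0
1.96 [-0.  1. -0.] [0.0066 0.     0.0022] dq/dt max 0.12 err 0.0
2.0 [0. 1. 0.] [ 0.0065 -0.      0.0026] dq/dt max 0.11 err 0.0
```

>>> move_arm:
  rows: "0 1 0 0.0062 0 -0.0029 0.02; 0 1 0 0.0064 0 -0.0028 0.02; 0 1 0 0.0066 0 -0.0024 0.02; 0 1 0 0.0067 0 -0.0021 0.02; 0 1 0 0.0068 0 -0.0017 0.02; 0 1 0 0.0069 0 -0.0013 0.02; 0 1 0 0.0069 0 -0.0009 0.02; 0 1 0 0.007 0 -0.0005 0.02"

```text
t: 11.52
eef_pos: [0.4824, -0.1221, 0.279]
ee_rot: [3.141, 0.153, 3.007]
force: [0.5, -5.4, 0.5]
width: 0.0242
gripper_force: 20.0
```

```bash
python3 sw.py 1.68 8 .04
```

```text
11.525 0.024189058280549715 19.999066293239594 [ 0.5 -5.4  0.5]
measured angle 1.6737288207727656 rad 0.17081928816950048 y 0.001227875519256223
1.72 [0.1 1.5 0.2] [ 0.0082 -0.0002  0.0006] dq/dt max 0.21 err 0.0
1.76 [-0.  1. -0.] [ 0.007  -0.      0.0003] dq/dt max 0.15 err 0.0
1.8 [-0.  1.  0.] [0.007  0.     0.0007] dq/dt max 0.14 err 0.0
1.84 [0. 1. 0.] [ 0.0069 -0.      0.0011] dq/dt max 0.14 err 0.0
1.88 [0. 1. 0.] [0.0068 0.     0.0015] dq/dt max 0.13 err 0.0
1.92 [-0.  1.  0.] [ 0.0067 -0.      0.0018] dq/dt max 0.12 err 0.0
1.96 [-0.  1. -0.] [0.0066 0.     0.0022] dq/dt max 0.12 err 0.0
2.0 [0. 1. 0.] [ 0.0065 -0.      0.0026] dq/dt max 0.11 err 0.0
```

>>> move_arm:
  rows: "0 1 0 0.0075 0 0.0002 0.02; 0 1 0 0.007 0 0.0003 0.02; 0 1 0 0.007 0 0.0007 0.02; 0 1 0 0.0069 0 0.0011 0.02; 0 1 0 0.0068 0 0.0015 0.02; 0 1 0 0.0067 0 0.0018 0.02; 0 1 0 0.0055 0 0.002 0.02; 0 0 0 0 0 0 0.02"

```text
t: 12.52
eef_pos: [0.4364, -0.1157, 0.2676]
ee_rot: [3.141, 0.031, 3.007]
force: [-4.0, -2.4, 10.9]
width: 0.024
gripper_force: 20.0
```

```bash
python3 sw.py 1.96 2 .02
```

```text
12.525 0.023958434597063667 20.002919733524323 [-4.  -2.4 10.9]
measured angle 1.947127983253584 rad 0.17055373361411305 y 0.0011946634977623143
1.98 [0.1 1.3 0.2] [ 0.0053 -0.0002  0.0025] dq/dt max 0.14 err 0.0
2.0 [-0.   0.5  0. ] [ 0.0032 -0.      0.0014] dq/dt max 0.05 err 0.0
```

The 11 N force is purely radial, which means a slight path-radius error and not the stops. I'll ease outward and carry on to the stop.

>>> move_arm:
  rows: "0 0 0 0.0035 0 0.0004 0.02; 0 0 0 0.0035 0 0.0004 0.02; 0 0 0 0.0015 0 0.0005 0.02; 0 0 0 0 0 0 0.02"

```text
t: 13.02
eef_pos: [0.4275, -0.1145, 0.2642]
ee_rot: [3.14, 0.029, 3.007]
force: [1.4, -5.3, -2.1]
width: 0.0238
gripper_force: 20.0
```

```bash
python3 sw.py 2 1 .01
python3 - <<'E'
from h import *
for n in("scene",):
    im,d=arm.grab_frame(n);np.savez(f"{n}2.npz",im=im,d=d);cv2.imwrite("pics/s2.png",cv2.resize(im[100:260,130:330],(750,600),interpolation=cv2.INTER_CUBIC))
E
```

```text
13.025 0.02378554624528373 19.99869614839554 [ 1.4 -5.3 -2.1]
measured angle 2.003486672549185 rad 0.1709778580223015 y 0.001216621095829718
2.01 [0.1 1.7 0.2] [ 0.001  -0.0002  0.0013] dq/dt max 0.22 err 0.0
```

View pics/s2.png

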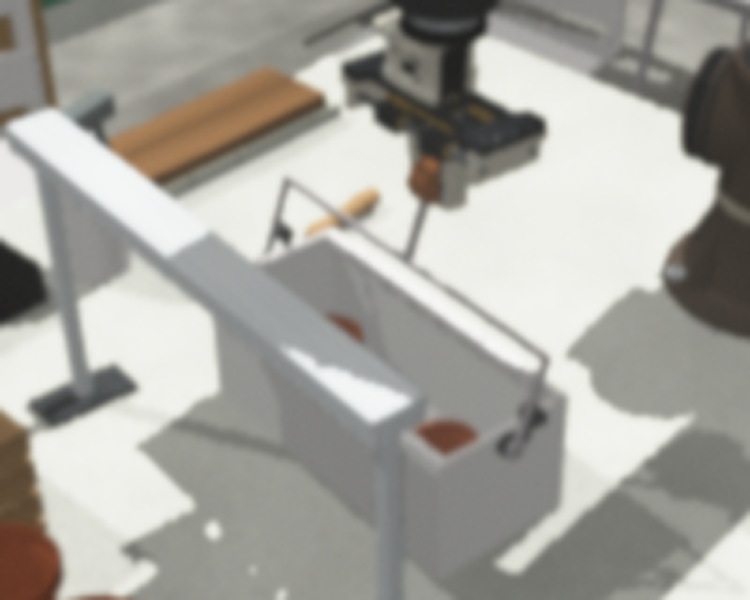

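The hoop leans toward the robot with the disc at (427,178) in the jaws, at about 2.0 rad. A small nudge will show whether it is on its stops.

>>> move_arm:
  rows: "0 0 0 0.0013 0 0.0006 0.02; 0 0 0 0.0013 0 0.0006 0.02; 0 0 0 0 0 0 0.02"

```text
t: 13.45
eef_pos: [0.4251, -0.1141, 0.2632]
ee_rot: [3.14, 0.03, 3.007]
force: [0.9, -5.2, -0.7]
width: 0.0237
gripper_force: 20.0
```

>>> move_arm:
  rows: "0 0 0 0.0014 0 0.0007 0.02; 0 0 0 0.0014 0 0.0007 0.02; 0 0 0 0 0 0 0.02"

```text
t: 13.82
eef_pos: [0.4222, -0.1137, 0.2618]
ee_rot: [3.14, 0.029, 3.007]
force: [-0.4, -5.0, 3.0]
width: 0.0239
gripper_force: 20.0
```

>>> move_arm:
  rows: "0 0 0 0.0016 0 0.0004 0.02; 0 0 0 0.0016 0 0.0004 0.02; 0 0 0 0 0 0 0.02"

```text
t: 14.2
eef_pos: [0.4189, -0.1133, 0.2603]
ee_rot: [3.14, 0.029, 3.007]
force: [1.2, -6.0, -0.9]
width: 0.0241
gripper_force: 20.0
```

>>> move_arm:
  rows: "0 0 0 0.0017 0 0.0008 0.02; 0 0 0 0.0017 0 0.0008 0.02; 0 0 0 0 0 0 0.02"

```text
t: 14.58
eef_pos: [0.4172, -0.1131, 0.2595]
ee_rot: [3.141, 0.032, 3.007]
force: [7.1, -9.0, -2.4]
width: 0.0241
gripper_force: 20.0
```

```bash
python3 sw.py 2 1 .01
python3 - <<'E'
from h import *
im,d=arm.grab_frame("top");np.savez("top2.npz",im=im,d=d)
im,d=arm.grab_frame("scene");np.savez("scene2.npz",im=im,d=d)
for n in("top2","scene2"):
    m=n[:-1];z=np.load(n+".npz");np.savez("tmp.npz",**z)
    arm_cm=arm.camera_model
    arm_m=arm_cm(m);K=np.array(arm_m["mtx"])
    d=z["d"];im=cv2.cvtColor(z["im"],cv2.COLOR_BGR2HSV)
    L=[]
    for v in range(384):
        for u in range(512):
            if d[v,u]>0 and im[v,u,1]>110 and im[v,u,0]<18:
                w=world(m,u,v,d[v,u]);c=w-H;t=[c@X,c@Y,c@Z]
                if abs(t[1])<.03 and .11<t[2]<.2 and abs(t[0]+.07)<.06:L.append(t)
    L=np.array(L);print(n,len(L)); 
    if len(L):print(L.mean(0),L.min(0),L.max(0))
E
```

```text
14.575 0.02405026656357998 19.99582350254059 [ 7.1 -9.  -2.4]
measured angle 2.0702626537330984 rad 0.17141348262702302 y 0.001212686062683849
2.01 [0.1 1.8 0.2] [-0.0096 -0.0003 -0.0031] dq/dt max 0.37 err 0.0Traceback (most recent call last):
  File "<stdin>", line 13, in <module>
  File "h.py", line 5, in world
    m=arm.camera_model(name);K=np.array(m["mtx"]);k1=m["k1"]
ValueError: time passes only in moves, steps and waits
```

Force is now rising against the motion (7 N), so the hoop is on its stops. Releasing and withdrawing upward.

>>> move_arm:
  rows: "0 0 0 0 0 0 0.04; 0 0 0 0 0 0 0.06; 0 0 0 0 0 0 0.06; 0 0 0 0 0 0 0.06; 0 0 0 0 0 -0.01 0.06; 0 0 0 0 0 -0.015 0.06; 0 0 0 0 0 -0.02 0.06; 0 0 0 0 0 -0.02 0.06"

```text
t: 15.68
eef_pos: [0.4139, -0.1125, 0.3254]
ee_rot: [3.14, 0.029, 3.006]
force: [0.7, -0.3, 0.2]
width: 0.0601
gripper_force: 0.0
```

>>> move_arm:
  rows: "0 0 0 0 0 -0.025 0.06; 0 0 0 0 0 -0.025 0.06; 0 0 0 0 0 -0.02 0.06; 0 0 0 0 0 0 0.06; 0 0 0 0 0 0 0.06; 0 0 0 0 0 0 0.06"

```text
t: 16.42
eef_pos: [0.4115, -0.1123, 0.393]
ee_rot: [3.14, 0.027, 3.006]
force: [0.4, 0.1, -0.0]
width: 0.0603
gripper_force: 0.0
```

Run:
```python
from h import *
print(arm.get_state()["force"],arm.get_state()["width"])
im,d=arm.grab_frame("scene");cv2.imwrite("pics/s3.png",cv2.resize(im[60:260,130:400],(800,592),interpolation=cv2.INTER_CUBIC))
```

```text
[ 0.39733009  0.12902701 -0.03770244] 0.06032320255999306
```

View pics/s3.png

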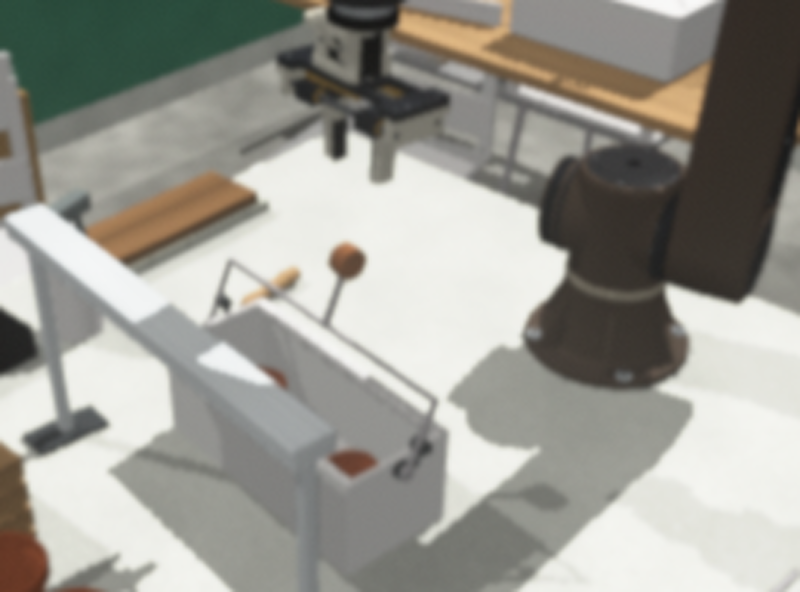

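The hoop stands by itself on its stops with the disc free at (347,260), and the gripper is well clear above it.

```bash
python3 -c "
from station import arm;print(arm.job_done())"
```

```text
the job is handed in; nothing more can be done
None
```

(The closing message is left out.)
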